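# Try the cover of the sample box, free its catch if it holds, and hold it open

### The arm

A 7-joint arm with a two-finger parallel gripper is mounted at the origin on a cart in front of the work surface, level with it; the furniture and walls round the work are solid. World frame = base frame: x ahead of the robot, y to its left, z up, the work surface at z = 0. Lengths are in m, angles in rad, forces in N, time in s.
With the tool pointing down it reaches from about 0.425 to 0.875 m from the base axis. Payload 4.7 kg.
Tool frame: the origin (TCP) lies midway between the tips of the shut fingers; the grasp point (between the pads) lies arm.grip_depth behind it (arm.grip_depth is the distance from the TCP to the grasp point, in m); z points along the fingers, y is the direction in which the jaws open and shut (so a half turn about z gives the same grasp; the last joint's range is limited). The gripper opens to 85 mm and grips with 20 to 120 N. Pads are 22 mm wide; open, the fingers measure 114 mm over their backs; the gripper's body (76 mm by 85 mm) begins 54 mm behind the grasp point. The pads swing forward as they close: fully open they stand 13 mm farther back than shut.
Start: joints at [-1.179, 0.321, -0.07, 1.45, 0.023, 1.371, -0.057], TCP at [0.24, 0.604, 0.231] pointing down, gripper open.
Joint ranges: [-2.86, 2.86], [-0.3, 2.09], [-1.38, 1.24], [0.06, 2.45], [-1.56, 4.7], [0.09, 2.05], [-2.69, 2.69]. Speed limits (rad/s): [2.57, 2.57, 3.14, 3.14, 3.14, 3.14, 3.14].

### API

Orientations are given as a rotation vector (axis times angle).
In Python, from plant import arm gives the robot as it stands. The module is installed in compiled form; this text tells all that it offers.
- The arm moves only by the shell command python3 -m inch 'ROWS' [FORCE]. ROWS is JSON, a list of rows, each an object of numbers: "x", "y", "z": the shift along the tool's x, y, z in units of 40 mm (1.0 is 40 mm); "wx", "wy", "wz": the turn, a rotation vector about the tool's x, y, z in units of 5 degrees (1.0 is 5 degrees); "claw": the closure in counts, from 0 (fully open) to 255 (shut). In form: [{"x": .., "y": .., "z": .., "wx": .., "wy": .., "wz": .., "claw": ..}, ...]. A call has 1 to 20 rows; each row is the pose to reach, as a shift and turn from the pose commanded when the call began, along the tool's axes at that moment; what a row does not reach only later rows make up. A row lasts 1/10 s, in which the tool goes at most 50 mm and 8.59 degrees, less where a joint would pass 70% of its speed; a pose out of reach is approached as far as the arm can. A call with a gripper value outside its range is refused whole. The fingers move at their own pace and stop on an object; FORCE is the grip in N (left out, the last holds). Time passes only in rows, so rows that repeat a pose let the fingers close. It gives the time, the measured TCP pose, the force and the opening at its end, in the units of the state.
- arm.state(): the state, without advancing time (a new reading comes with each control period).
- arm.capture(name): name is "scene" or "top" or "wrist"; returns a dict with "img" (384x512x3 uint8, blue, green, red), "K" (3x3 intrinsics, pixels), "k1" (the pictures are not rectified: a ray, as slopes to the right and down, at radius r is drawn at 1 + k1 r^2 times it, then the intrinsics apply), "world_from_camera" (4x4, takes a point from camera to world coordinates). Camera axes: x right, y down, z forward; pixel columns grow to the right and rows downward; lengths in m; the calibration is good to about 2 mm. A picture is of the moment at which its call begins. There is no depth.
- arm.hand_in(): hands the job in, once; it reports no verdict.
The state is a dict: "clock": time; "joints": joint angles; "qvel": joint speeds; "tau": joint torques, N m; "tool_pos": TCP position; "orientation": TCP orientation; "ft_force": force on the tool from outside, world axes, zero at the start; "moment": the same for the moment, N m; "grip_width": finger opening in m.
Only numpy, scipy, OpenCV 4.12 (cv2) and the standard library are available. Lean on these libraries where they do the work, as an engineer would, in place of code of your own. Each camera call takes 0.05 s, during which the arm holds its last target. There are 200 camera calls.

### The job

Lift the grey dust lid off the sample box by its black knob and stand it the right way up on the bench beside the box, letting go of it. Then take the blue inner cover by its black handle and, before touching the red-knobbed bolt, tug it gently upward to learn whether the bolt holds it; if it does, do not force it but pull the bolt back by its red knob, and in either case swing the cover up at least half-way to upright and finish while still holding it open by its handle. Leave the vial, the small beaker and the timer on the bench where they are.

Things in the scene. Friction and masses are not known exactly. Their poses are not given: they have to be found in the camera images.
- box: Sample box fixed to the bench: grey plinth 195 (x) x 150 (y) x 55 mm high, on it a white rim and front deck 175 x 130 mm, up to 65 mm high. Origin: centre of its underside, on the bench; x axis from the deck (robot side) to the hinge (far side), y left, z up. The dust lid on it hides cover, handle and bolt at first.
- lid_base (a point): Centre of the lower edge of the loose grey dust lid, a deep cap open below: 187 (x) x 142 (y) mm outside, 71 mm high without its knob, 67 mm deep inside, about 0.22 kg. It stands on the box's ledge at 55 mm, aligned with the box, loosely (3 mm all round) over the white rim; raise it straight up 75 mm to clear what stands under it.
- lid_knob (a point): Grasp point in the black round knob (30 mm in diameter) on top of the dust lid, on the lid's vertical axis, 89 mm above its lower edge: z = 0.089 when the lid stands on the bench, 0.144 on the box. The knob reaches from 71 to 102 mm above the lid's lower edge.
- cover (a joint): Angle of the blue hinged inner cover (102 x 118 x 6 mm, 0.16 kg) in rad: 0 shut, positive as its front edge rises, end stop 1.25 (upright would be 1.57). It falls shut when let go. If the bolt holds it, it has about 0.06 rad of play and then stops hard.
- cover_handle (a point): Grasp point in the cover's black upright handle, a bar 24 mm long (box x), 14 mm wide (box y: grip it here), 40 mm tall above the cover's top face; the point is 26 mm above that face. With the cover shut it is in the box frame at x = -4.5, y = -25, z = 97 mm: 87 mm in front of the hinge line and 29 mm above it. Axes turn with the cover.
- cover_hinge (a point): Middle of the cover's hinge line, in the box frame at x = 82.5, y = 0, z = 68 mm. The cover turns about this point's y axis (the box's y axis), its front edge rising.
- bolt_knob (a point): Grasp point in the upright red knob (16 mm in diameter, 82 to 114 mm above the bench) of the steel slide bolt on the front deck; point 105 mm above the bench, y = +30 mm in the box frame. Box x = -48.5 mm with the bolt fully home, -72.5 mm fully back (hard stops). A black guide 28 mm wide, up to 86 mm high, stands 13 mm ahead of the knob or more.
- bolt_tip (a point): Tip of the bolt's flat steel tongue, 38 mm ahead of the knob. The bolt slides along the box's x axis, about 2 N of friction, and stays where it is left. Fully home the tongue reaches 12 mm over the cover's front edge; the cover is free once the tip is behind that edge, at box x = -22.5 mm. Of its 24 mm travel it starts 0 to 18 mm back, so holding the cover or not.
- vial: Bystander to be left alone: loose small vial with a red cap, 25 mm in diameter, 47 mm tall; origin at the centre of its underside.
- small_beaker: Bystander to be left alone: loose clear small beaker, 43 x 48 x 56 mm; origin at the centre of its underside.
- timer: Bystander to be left alone: loose white bench timer, 60 x 62 x 18 mm; origin at the centre of its underside.

How it is judged:
By the outcome, as a careful person would: the job done as asked, in the order asked, and still so for the second after the job is handed in, while the arm keeps its last pose, push and grip.
It also fails if it takes over 64 s, if anything falls off the work surface, if the arm or the gripper's body presses on something with over 40 N, if the wrist force passes 120 N, or if a joint passes its speed limit or range.

## Working session

There is one attempt and no reset: what is moved stays moved. The work goes in short steps, Python scripts to look and compute and a shell command to move; the robot and the scene stay as the last step left them, time stands still between calls to the robot, and variables do not carry over. Pictures are saved under pics/ and viewed, about 8 in all and at most 12, crops included, and the job is handed in when it is done.

```bash
mkdir -p pics; python3 - <<'E'
from plant import arm
import cv2,numpy as np
print(arm.state(), arm.grip_depth)
ims=[]
for n in("scene","top"):
    c=arm.capture(n); cv2.imwrite(f"pics/{n}0.png",c["img"]); print(n,c["K"].tolist(),c["k1"],np.round(c["world_from_camera"],4).tolist())
    np.savez(n+"0.npz",**c)
E
```

```text
{'clock': 0.0, 'joints': array([-1.17891704,  0.32181597, -0.07009602,  1.45164331,  0.02257516,
        1.37082753, -0.05686219]), 'qvel': array([ 1.66979401e-03,  2.54336616e-04, -1.93205584e-04, -8.16555170e-05,
       -4.44827708e-04,  6.24953942e-04,  1.27581423e-03]), 'tau': array([-4.50961807e-04, -4.93573523e+01, -3.82299162e-01, -3.14342022e+01,
        1.31212006e-02,  1.11511818e-02,  3.12081727e-05]), 'tool_pos': array([0.23959125, 0.60365628, 0.23024407]), 'orientation': array([-5.89724152e-01, -3.08545128e+00,  2.96121785e-03]), 'ft_force': array([ 0.50907604,  0.4432335 , -0.51985092]), 'moment': array([ 0.04932538,  0.00899783, -0.02406351]), 'grip_width': 0.08536707606766529} 0.0187
scene [[409.67599249085373, 0.0, 258.67697902959253], [0.0, 409.67599249085373, 193.16787264848537], [0.0, 0.0, 1.0]] 0.01236080716693233 [[0.9034, -0.1554, 0.3997, 0.0054], [-0.4279, -0.3858, 0.8173, -1.0963], [0.0272, -0.9094, -0.4151, 0.6773], [0.0, 0.0, 0.0, 1.0]]
top [[380.0332124564014, 0.0, 252.68599906258422], [0.0, 380.0332124564014, 188.60104304496912], [0.0, 0.0, 1.0]] 0.008612683435387862 [[-0.1643, -0.9659, 0.1999, 0.3226], [-0.9864, 0.1607, -0.0342, 0.0588], [0.0009, -0.2028, -0.9792, 1.2189], [0.0, 0.0, 0.0, 1.0]]
```

View pics/scene0.png

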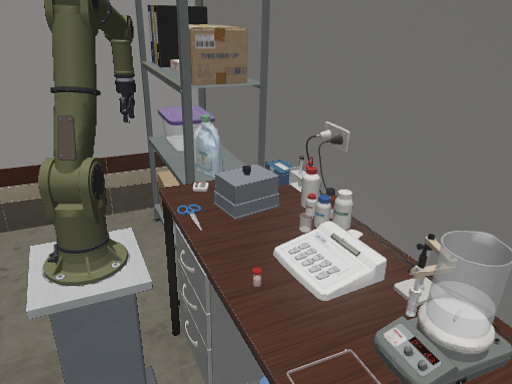

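View pics/top0.png

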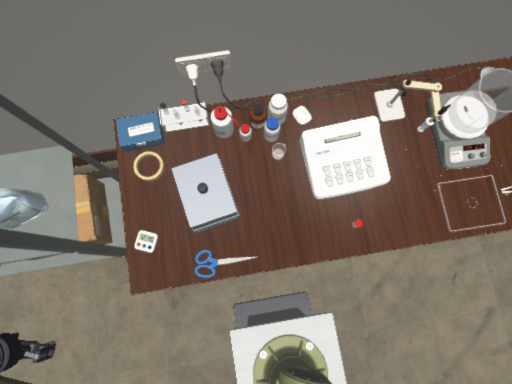

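The top view shows the grey lid centred at about (205,192) with its knob at (203,188). The timer is at (146,241), the beaker at (279,151), the vial at (358,224) and scissors at (225,262).

```bash
cat > h.py <<'E'
import numpy as np,cv2
def load(n): return dict(np.load(n+".npz"))
def D(c): return np.array([float(c["k1"]),0,0,0,0])
def ray(c,uv):
    p=cv2.undistortPoints(np.float64(uv).reshape(-1,1,2),c["K"],D(c)).reshape(-1,2)
    T=c["world_from_camera"]; return T[:3,3],np.c_[p,np.ones(len(p))]@T[:3,:3].T
def onz(c,uv,z):
    o,d=ray(c,uv); return o+d*((z-o[2])/d[:,2])[:,None]
def proj(c,P):
    T=np.linalg.inv(c["world_from_camera"]); return cv2.projectPoints(np.float64(P).reshape(-1,3),cv2.Rodrigues(T[:3,:3])[0],T[:3,3],c["K"],D(c))[0].reshape(-1,2)
E
python3 - <<'E'
from h import *
c=load("top0"); im=c["img"].astype(int)
print(im[180,190],im[205,215],im[222,215],im[188,203])
# lid top: bluish light grey
g=im.min(2); m=((g>105)&(im.max(2)-g<50)).astype(np.uint8)
m[:140]=0;m[250:]=0;m[:,:160]=0;m[:,250:]=0
cs=max(cv2.findContours(m,cv2.RETR_EXTERNAL,cv2.CHAIN_APPROX_NONE)[0],key=cv2.contourArea)
r=cv2.minAreaRect(cs); b=cv2.boxPoints(r); print(r); 
w=onz(c,b,.126);print(w.round(4)); print("ctr",w.mean(0)); 
for i in range(4):
    d=w[(i+1)%4]-w[i]; print(np.hypot(*d[:2]),np.degrees(np.arctan2(d[1],d[0])))
k=(im.max(2)<60).astype(np.uint8); k[:180]=0;k[198:]=0;k[:,:195]=0;k[:,213:]=0
y,x=np.nonzero(k); print("knob",x.mean(),y.mean(),len(x),onz(c,[x.mean(),y.mean()],.152))
s=load("scene0"); i2=s["img"]; k=(i2.max(2)<45).astype(np.uint8);k[:160]=0;k[178:]=0;k[:,:238]=0;k[:,256:]=0
y,x=np.nonzero(k);print("sk",x.mean(),y.mean(),len(x),onz(s,[x.mean(),y.mean()],.144))
for n,p,z in [("timer",(146,241),.018),("beaker",(279,151),.05),("vial",(358,224),.047),("scis",(225,262),0),("scistip",(256,257),0),("scisL",(197,258),0),("ring",(148,166),0),("bluebox",(140,130),.05),("phone l",(303,160),.05),("bottlered",(221,122),.15),("tableL bottom",(133,290),0),("tabletopleft",(118,120),0),("edge",(330,250),0)]: print(n,onz(c,p,z)[0].round(3))
big=cv2.resize(c["img"][100:300,100:320],None,fx=3.4,fy=3,interpolation=cv2.INTER_CUBIC); cv2.imwrite("pics/crop.png",big)
E
```

```text
[220 213 206] [223 217 212] [124 119 116] [91 86 88]
((204.4499969482422, 191.85000610351562), (67.040283203125, 50.91267013549805), 71.56504821777344)
[[0.6475 0.2534 0.126 ]
 [0.6732 0.1047 0.126 ]
 [0.4734 0.0722 0.126 ]
 [0.4503 0.2162 0.126 ]]
ctr [0.5611071  0.16163532 0.126     ]
0.1508712050485303 -80.15758902791754
0.20243843733325506 -170.76364278823635
0.145777556729382 99.12905720712861
0.20063406458787333 10.68878665402231
knob 205.0 191.0 1 [[0.5559095  0.15734145 0.152     ]]
sk 246.64705882352942 170.08823529411765 34 [[0.56389167 0.14915974 0.144     ]]
timer [0.457 0.374 0.018]
beaker [ 0.669 -0.085  0.05 ]
vial [ 0.398 -0.285  0.047]
scis [0.353 0.141 0.   ]
scistip [0.352 0.042 0.   ]
scisL [0.38  0.226 0.   ]
ring [0.704 0.346 0.   ]
bluebox [0.812 0.346 0.05 ]
phone l [ 0.627 -0.156  0.05 ]
bottlered [0.756 0.081 0.15 ]
tableL bottom [0.316 0.435 0.   ]
tabletopleft [0.881 0.428 0.   ]
edge [ 0.335 -0.193  0.   ]
```

```bash
cat >> h.py <<'E'
from scipy.spatial.transform import Rotation as Ro
def rel(pos,R,st):
    "shift/turn units from current measured pose to world pos, Rotation R"
    R0=Ro.from_rotvec(st["orientation"])
    return (R0.inv().apply(np.array(pos)-st["tool_pos"])/.04).round(3),(np.degrees((R0.inv()*R).as_rotvec())/5).round(3)
def down(yaw,tilt=0):
    "tool y along box y; z down; tilt: hand leans to box +x"
    R=np.array([[-1,0,0],[0,1,0],[0,0,-1]],float)
    return Ro.from_euler('z',yaw)*Ro.from_euler('y',tilt)*Ro.from_matrix(R)
E
python3 - <<'E'
from h import *
from plant import arm
c=load("top0"); im=c["img"].astype(int)
m=(im.min(2)>180).astype(np.uint8)
m[:150]=0;m[235:]=0;m[:,:165]=0;m[:,242:]=0
cs=max(cv2.findContours(m,cv2.RETR_EXTERNAL,cv2.CHAIN_APPROX_NONE)[0],key=cv2.contourArea)
q=cs.reshape(-1,2); w=onz(c,q,.126)[:,:2].astype(np.float32)
r=cv2.minAreaRect(w); print(r)
k=(im.max(2)<130).astype(np.uint8); k[:178]=0;k[200:]=0;k[:,:190]=0;k[:,215:]=0
y,x=np.nonzero(k); print("knob",x.mean(),y.mean(),len(x),onz(c,[x.mean(),y.mean()],.150))
st=arm.state(); yaw=np.radians(9.9)
for p in [(.36,.36,.25),(.556,.155,.25)]: print(rel(p,down(yaw),st))
E
```

```text
((0.5672850012779236, 0.16433680057525635), (0.18450069427490234, 0.14030054211616516), 9.833189964294434)
knob 202.31034482758622 187.82758620689654 87 [[0.56682195 0.16385081 0.15      ]]
(array([-5.045, -4.554, -0.483]), array([-2.000e-02, -5.000e-03, -6.309e+00]))
(array([-11.489,  -7.51 ,  -0.478]), array([-2.000e-02, -5.000e-03, -6.309e+00]))
```

View pics/crop.png

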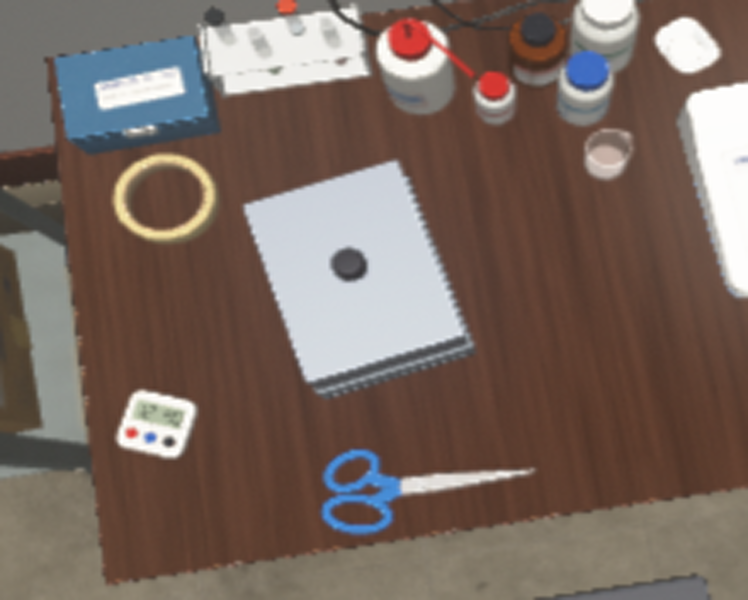

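The crop confirms the lid: its fitted top centre is (0.567,0.164) at yaw 9.8°, and the knob ray agrees. To its right the bench is clear as far as the beaker and the phone.

```bash
python3 -m inch '[{"x":-5,"y":-4.5,"z":-0.5,"wz":-2},{"x":-5,"y":-4.5,"z":-0.5,"wz":-4},{"x":-5,"y":-4.5,"z":-0.5,"wz":-6.3},{"x":-5,"y":-4.5,"z":-0.5,"wz":-6.3},{"x":-5,"y":-4.5,"z":-0.5,"wz":-6.3},{"x":-5,"y":-4.5,"z":-0.5,"wz":-6.3},{"x":-11.66,"y":-7.2,"z":-0.5,"wz":-6.3},{"x":-11.66,"y":-7.2,"z":-0.5,"wz":-6.3},{"x":-11.66,"y":-7.2,"z":-0.5,"wz":-6.3},{"x":-11.66,"y":-7.2,"z":-0.5,"wz":-6.3},{"x":-11.66,"y":-7.2,"z":-0.5,"wz":-6.3},{"x":-11.66,"y":-7.2,"z":-0.5,"wz":-6.3},{"x":-11.66,"y":-7.2,"z":-0.5,"wz":-6.3},{"x":-11.66,"y":-7.2,"z":-0.5,"wz":-6.3},{"x":-11.66,"y":-7.2,"z":-0.5,"wz":-6.3},{"x":-11.66,"y":-7.2,"z":-0.5,"wz":-6.3}]' 60
python3 - <<'E'
from h import *
from plant import arm
c=arm.capture("wrist"); np.savez("w1.npz",**c); cv2.imwrite("pics/w1.png",c["img"])
st=arm.state(); print(st["joints"].round(3),st["ft_force"]); print(rel((.567,.164,.130),down(np.radians(9.83)),st))
print(proj(c,[(.567,.164,.157)]))
E
```

```text
[-1.179  0.322 -0.07   1.451  0.023  1.371 -0.057] [-0.31981875 -0.9708482  -0.27287097]
(array([-11.662,  -7.196,   2.523]), array([-1.700e-02, -4.000e-03, -6.295e+00]))
[[ 62.82194426 499.37449026]]validation failed for argument at $[0]...
```

View pics/w1.png

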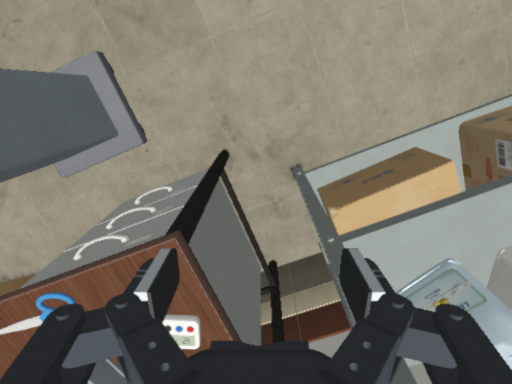

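The move was refused because rows need all the keys. The picture is therefore still the start pose, with the shelf at right and the bench corner at lower left. I'll resend with full rows.

```bash
python3 -m inch '[{"x":-2.5,"y":-2.2,"z":-0.5,"wx":0,"wy":0,"wz":-3,"claw":0},{"x":-5,"y":-4.5,"z":-0.5,"wx":0,"wy":0,"wz":-6.3,"claw":0},{"x":-5,"y":-4.5,"z":-0.5,"wx":0,"wy":0,"wz":-6.3,"claw":0},{"x":-5,"y":-4.5,"z":-0.5,"wx":0,"wy":0,"wz":-6.3,"claw":0},{"x":-5,"y":-4.5,"z":-0.5,"wx":0,"wy":0,"wz":-6.3,"claw":0},{"x":-5,"y":-4.5,"z":-0.5,"wx":0,"wy":0,"wz":-6.3,"claw":0},{"x":-11.66,"y":-7.2,"z":-0.5,"wx":0,"wy":0,"wz":-6.3,"claw":0},{"x":-11.66,"y":-7.2,"z":-0.5,"wx":0,"wy":0,"wz":-6.3,"claw":0},{"x":-11.66,"y":-7.2,"z":-0.5,"wx":0,"wy":0,"wz":-6.3,"claw":0},{"x":-11.66,"y":-7.2,"z":-0.5,"wx":0,"wy":0,"wz":-6.3,"claw":0},{"x":-11.66,"y":-7.2,"z":-0.5,"wx":0,"wy":0,"wz":-6.3,"claw":0},{"x":-11.66,"y":-7.2,"z":-0.5,"wx":0,"wy":0,"wz":-6.3,"claw":0},{"x":-11.66,"y":-7.2,"z":-0.5,"wx":0,"wy":0,"wz":-6.3,"claw":0},{"x":-11.66,"y":-7.2,"z":-0.5,"wx":0,"wy":0,"wz":-6.3,"claw":0}]' 60
cat > look.py <<'E'
import sys
from h import *
from plant import arm
n=sys.argv[1]; c=arm.capture("wrist"); np.savez(n+".npz",**c); cv2.imwrite(f"pics/{n}.png",c["img"])
E
python3 look.py w2; python3 - <<'E'
from h import *
from plant import arm
c=load("w2")
st=arm.state(); print(st["joints"].round(3),st["ft_force"]); print(rel((.567,.164,.130),down(np.radians(9.83)),st))
print(proj(c,[(.567,.164,.157)]))
E
```

```text
clock: 1.55
tool_pos: [0.5672, 0.1636, 0.2507]
orientation: [0.266, -3.129, 0.0]
ft_force: [-0.3, -0.0, -0.6]
grip_width: 0.0857
[-0.571  0.185  0.28   1.588 -0.053  1.378  1.457] [-0.15550386  0.47309245 -0.73353871]
(array([-0.011, -0.032,  3.021]), array([ 0.007, -0.013,  0.01 ]))
[[259.89115263 194.01037162]]
```

View pics/w2.png

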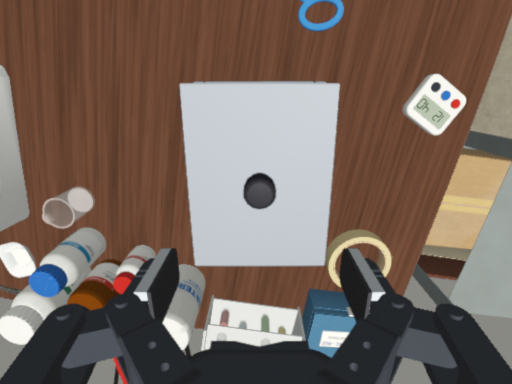

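The knob is seen at (260,190) against a predicted (260,194), so the alignment is good. I'll descend and grip.

```bash
python3 -m inch '[{"x":0,"y":0,"z":1,"wx":0,"wy":0,"wz":0,"claw":0},{"x":0,"y":0,"z":1.8,"wx":0,"wy":0,"wz":0,"claw":0},{"x":0,"y":0,"z":2.4,"wx":0,"wy":0,"wz":0,"claw":0},{"x":0,"y":0,"z":2.8,"wx":0,"wy":0,"wz":0,"claw":0},{"x":0,"y":0,"z":3,"wx":0,"wy":0,"wz":0,"claw":0},{"x":0,"y":0,"z":3,"wx":0,"wy":0,"wz":0,"claw":255},{"x":0,"y":0,"z":3,"wx":0,"wy":0,"wz":0,"claw":255},{"x":0,"y":0,"z":3,"wx":0,"wy":0,"wz":0,"claw":255},{"x":0,"y":0,"z":3,"wx":0,"wy":0,"wz":0,"claw":255},{"x":0,"y":0,"z":3,"wx":0,"wy":0,"wz":0,"claw":255},{"x":0,"y":0,"z":3,"wx":0,"wy":0,"wz":0,"claw":255},{"x":0,"y":0,"z":3,"wx":0,"wy":0,"wz":0,"claw":255}]' 60
```

```text
clock: 2.8
tool_pos: [0.5679, 0.1647, 0.1329]
orientation: [-0.27, 3.128, 0.001]
ft_force: [-0.2, 0.6, 5.3]
grip_width: 0.0279
```

```bash
python3 -m inch '[{"x":0,"y":0,"z":-0.15,"wx":0,"wy":0,"wz":0,"claw":255},{"x":0,"y":0,"z":-0.35,"wx":0,"wy":0,"wz":0,"claw":255},{"x":0,"y":0,"z":-0.6,"wx":0,"wy":0,"wz":0,"claw":255},{"x":0,"y":0,"z":-0.9,"wx":0,"wy":0,"wz":0,"claw":255},{"x":0,"y":0,"z":-1.2,"wx":0,"wy":0,"wz":0,"claw":255},{"x":0,"y":0,"z":-1.5,"wx":0,"wy":0,"wz":0,"claw":255},{"x":0,"y":0,"z":-1.8,"wx":0,"wy":0,"wz":0,"claw":255},{"x":0,"y":0,"z":-2.1,"wx":0,"wy":0,"wz":0,"claw":255},{"x":0,"y":0,"z":-2.3,"wx":0,"wy":0,"wz":0,"claw":255},{"x":0,"y":0,"z":-2.4,"wx":0,"wy":0,"wz":0,"claw":255},{"x":0,"y":0,"z":-2.4,"wx":0,"wy":0,"wz":0,"claw":255}]' 60
python3 look.py w3; python3 - <<'E'
from h import *
from plant import arm
st=arm.state(); print(st["ft_force"]); R=down(np.radians(9.83))
print(rel((.480,-.035,.229),R,st),rel((.480,-.035,.082),R,st))
E
```

```text
clock: 3.9
tool_pos: [0.5673, 0.1645, 0.2279]
orientation: [-0.27, 3.129, 0.0]
ft_force: [-0.3, -0.5, -1.9]
grip_width: 0.0281
[ 0.55496453 -0.04631774 -2.04271608]
(array([ 2.997, -4.541, -0.044]), array([ 0.001, -0.   ,  0.006])) (array([ 2.997, -4.541,  3.631]), array([ 0.001, -0.   ,  0.006]))
```

View pics/w3.png

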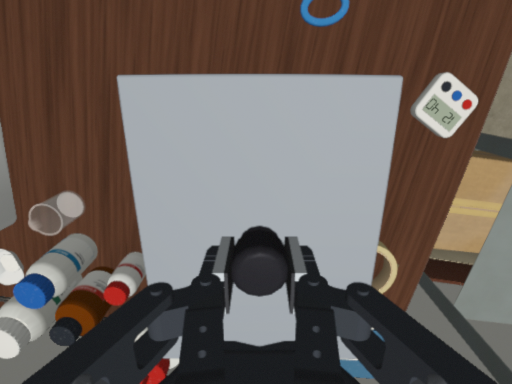

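The lid hangs level in the grip, and the −2 N matches its weight. I'll carry it to the clear spot on the right and lower it.

```bash
python3 -m inch '[{"x":0.3,"y":-0.45,"z":-0.05,"wx":0,"wy":0,"wz":0,"claw":255},{"x":0.8,"y":-1.2,"z":-0.05,"wx":0,"wy":0,"wz":0,"claw":255},{"x":1.3,"y":-2,"z":-0.05,"wx":0,"wy":0,"wz":0,"claw":255},{"x":1.8,"y":-2.8,"z":-0.05,"wx":0,"wy":0,"wz":0,"claw":255},{"x":2.3,"y":-3.5,"z":-0.05,"wx":0,"wy":0,"wz":0,"claw":255},{"x":2.7,"y":-4.1,"z":-0.05,"wx":0,"wy":0,"wz":0,"claw":255},{"x":2.9,"y":-4.4,"z":-0.05,"wx":0,"wy":0,"wz":0,"claw":255},{"x":3,"y":-4.5,"z":0,"wx":0,"wy":0,"wz":0,"claw":255},{"x":3,"y":-4.5,"z":0.6,"wx":0,"wy":0,"wz":0,"claw":255},{"x":3,"y":-4.5,"z":1.2,"wx":0,"wy":0,"wz":0,"claw":255},{"x":3,"y":-4.5,"z":1.8,"wx":0,"wy":0,"wz":0,"claw":255},{"x":3,"y":-4.5,"z":2.4,"wx":0,"wy":0,"wz":0,"claw":255},{"x":3,"y":-4.5,"z":2.9,"wx":0,"wy":0,"wz":0,"claw":255},{"x":3,"y":-4.5,"z":3.2,"wx":0,"wy":0,"wz":0,"claw":255},{"x":3,"y":-4.5,"z":3.4,"wx":0,"wy":0,"wz":0,"claw":255},{"x":3,"y":-4.5,"z":3.55,"wx":0,"wy":0,"wz":0,"claw":255},{"x":3,"y":-4.5,"z":3.65,"wx":0,"wy":0,"wz":0,"claw":255},{"x":3,"y":-4.5,"z":3.7,"wx":0,"wy":0,"wz":0,"claw":255},{"x":3,"y":-4.5,"z":3.75,"wx":0,"wy":0,"wz":0,"claw":255},{"x":3,"y":-4.5,"z":3.75,"wx":0,"wy":0,"wz":0,"claw":255}]' 60
```

```text
clock: 5.95
tool_pos: [0.4802, -0.0334, 0.0779]
orientation: [-0.27, 3.129, 0.0]
ft_force: [-0.0, -0.5, -0.6]
grip_width: 0.028
```

```bash
python3 -m inch '[{"x":0,"y":0,"z":0.03,"wx":0,"wy":0,"wz":0,"claw":255},{"x":0,"y":0,"z":0.03,"wx":0,"wy":0,"wz":0,"claw":255},{"x":0,"y":0,"z":0.03,"wx":0,"wy":0,"wz":0,"claw":0},{"x":0,"y":0,"z":0.03,"wx":0,"wy":0,"wz":0,"claw":0},{"x":0,"y":0,"z":0.03,"wx":0,"wy":0,"wz":0,"claw":0},{"x":0,"y":0,"z":0.03,"wx":0,"wy":0,"wz":0,"claw":0},{"x":0,"y":0,"z":0.03,"wx":0,"wy":0,"wz":0,"claw":0},{"x":0,"y":0,"z":0.03,"wx":0,"wy":0,"wz":0,"claw":0},{"x":0,"y":0,"z":-0.5,"wx":0,"wy":0,"wz":0,"claw":0},{"x":0,"y":0,"z":-1.5,"wx":0,"wy":0,"wz":0,"claw":0},{"x":0,"y":0,"z":-2.6,"wx":0,"wy":0,"wz":0,"claw":0},{"x":0,"y":0,"z":-3.8,"wx":0,"wy":0,"wz":0,"claw":0},{"x":0,"y":0,"z":-4.5,"wx":0,"wy":0,"wz":0,"claw":0},{"x":-2,"y":3.5,"z":-4.5,"wx":0,"wy":0,"wz":0,"claw":0},{"x":-2,"y":3.5,"z":-4.5,"wx":0,"wy":0,"wz":0,"claw":0},{"x":-2,"y":3.5,"z":-4.5,"wx":0,"wy":0,"wz":0,"claw":0},{"x":-2,"y":3.5,"z":-4.5,"wx":0,"wy":0,"wz":0,"claw":0}]' 60
python3 look.py w4
```

```text
clock: 7.65
tool_pos: [0.5346, 0.1255, 0.2566]
orientation: [0.284, -3.128, -0.004]
ft_force: [-0.4, 1.2, 0.1]
grip_width: 0.0855
```

View pics/w4.png

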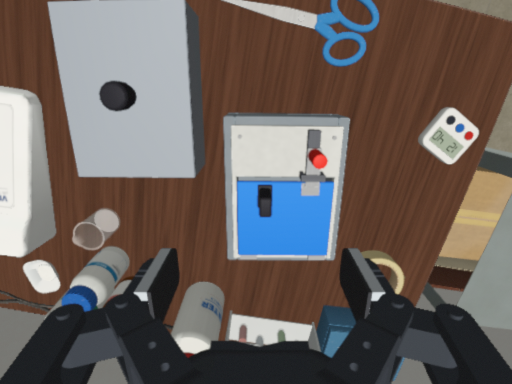

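The lid stands upright at upper left with its knob at (117,96). The box is open, with the red bolt knob at (318,159), the tongue overlapping the blue cover at (311,188) and the black handle at (265,200). Next I'll measure these.

```bash
python3 - <<'E'
from h import *
from plant import arm
c=load("w4"); im=c["img"].astype(int); B,G,R=im[...,0],im[...,1],im[...,2]
def cen(m,x0,x1,y0,y1):
    k=np.zeros(m.shape,np.uint8);k[y0:y1,x0:x1]=m[y0:y1,x0:x1];return k
def big(k): return max(cv2.findContours(k,cv2.RETR_EXTERNAL,cv2.CHAIN_APPROX_NONE)[0],key=cv2.contourArea).reshape(-1,2)
blue=cen((B>150)&(B-R>100),225,345,165,262); h=cv2.convexHull(big(blue)); w=onz(c,h.reshape(-1,2),.071)[:,:2].astype(np.float32)
r=cv2.minAreaRect(w); print("cover rect (102x118)",r)
red=cen((R>150)&(R-B>90),295,335,140,175); q=big(red); print("red bbox",cv2.boundingRect(q),cv2.minEnclosingCircle(q))
dark=cen(im.max(2)<70,250,280,175,225); q=big(dark); print("handle bbox",cv2.boundingRect(q),cv2.minAreaRect(q))
# predicted with box pose
for ctr,yaw in [((.567,.164),9.83)]:
    Rz=Ro.from_euler('z',yaw,degrees=True)
    f=lambda p:np.array([*ctr,0])+Rz.apply(p)
    P={"cover ctr":(.0285,0,.071),"handle top":(-.0045,-.025,.111),"handle base":(-.0045,-.025,.071),"knob home top":(-.0485,.03,.114),"knob back":(-.0725,.03,.114),
       "c--":(-.0975,-.075,.055),"c-+":(-.0975,.075,.055),"c++":(.0975,.075,.055),"c+-":(.0975,-.075,.055),"tip home":(-.0105,.03,.075),"edge":(-.0225,.03,.071)}
    for n,p in P.items(): print(n,f(np.array(p)).round(4),proj(c,f(np.array(p)))[0].round(1))
cv2.imwrite("pics/w4c.png",cv2.resize(c["img"][105:270,215:355],None,fx=4,fy=3.6,interpolation=cv2.INTER_CUBIC))
E
```

```text
cover rect (102x118) ((0.594883918762207, 0.16785795986652374), (0.10063094645738602, 0.11594649404287338), 9.671884536743164)
red bbox (312, 154, 15, 15) ((319.30303955078125, 160.8787841796875), 7.38869047164917)
handle bbox (259, 186, 12, 30) ((264.5, 200.5), (29.0, 11.0), 90.0)
cover ctr [0.5951 0.1689 0.071 ] [284.5 219.7]
handle top [0.5668 0.1386 0.111 ] [265.7 207.4]
handle base [0.5668 0.1386 0.071 ] [264.9 194.8]
knob home top [0.5141 0.1853 0.114 ] [319.9 169.1]
knob back [0.4904 0.1812 0.114 ] [321.7 145.9]
c-- [0.4837 0.0735 0.055 ] [222.8 114.9]
c-+ [0.4581 0.2213 0.055 ] [351. 116.]
c++ [0.6503 0.2545 0.055 ] [335.4 260.2]
c+- [0.6759 0.1067 0.055 ] [227.6 259.8]
tip home [0.5515 0.1918 0.075 ] [310.9 191.5]
edge [0.5397 0.1897 0.071 ] [311. 181.]
```

View pics/w4c.png

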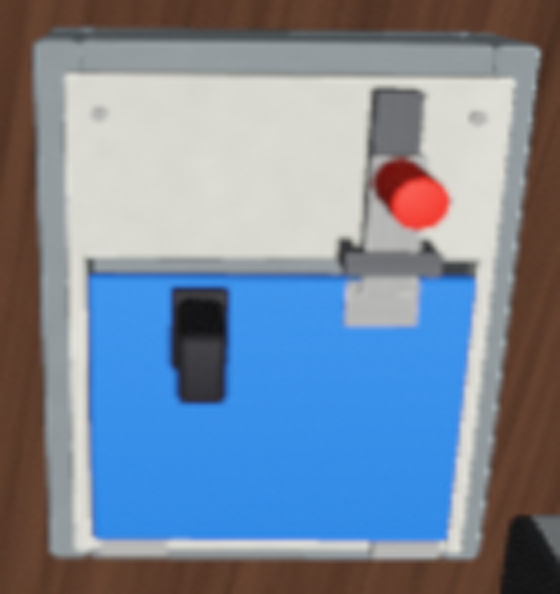

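The cover fit puts the box within about 1 mm of its predicted pose, with yaw 9.7–9.8°. The bolt probably overlaps the cover, and the tug will tell. Now I'll grip the handle with part-closed fingers.

```bash
python3 - <<'E'
from h import *
from plant import arm
st=arm.state(); print(rel((.5666,.1382,.079),down(np.radians(9.8)),st),st["ft_force"])
E
```

```text
(array([-0.851,  0.195,  4.435]), array([ 0.014, -0.008,  0.102])) [-0.18806065  1.30897411  0.63058485]
```

```bash
python3 -m inch '[{"x":-0.85,"y":0.2,"z":0,"wx":0,"wy":0,"wz":0.1,"claw":120},{"x":-0.85,"y":0.2,"z":1,"wx":0,"wy":0,"wz":0.1,"claw":120},{"x":-0.85,"y":0.2,"z":2,"wx":0,"wy":0,"wz":0.1,"claw":120},{"x":-0.85,"y":0.2,"z":3,"wx":0,"wy":0,"wz":0.1,"claw":120},{"x":-0.85,"y":0.2,"z":3.6,"wx":0,"wy":0,"wz":0.1,"claw":120},{"x":-0.85,"y":0.2,"z":4.1,"wx":0,"wy":0,"wz":0.1,"claw":120},{"x":-0.85,"y":0.2,"z":4.35,"wx":0,"wy":0,"wz":0.1,"claw":120},{"x":-0.85,"y":0.2,"z":4.4,"wx":0,"wy":0,"wz":0.1,"claw":120},{"x":-0.85,"y":0.2,"z":4.4,"wx":0,"wy":0,"wz":0.1,"claw":120}]' 60
python3 -m inch '[{"x":0,"y":0,"z":0,"wx":0,"wy":0,"wz":0,"claw":255},{"x":0,"y":0,"z":0,"wx":0,"wy":0,"wz":0,"claw":255},{"x":0,"y":0,"z":0,"wx":0,"wy":0,"wz":0,"claw":255},{"x":0,"y":0,"z":0,"wx":0,"wy":0,"wz":0,"claw":255},{"x":0,"y":0,"z":0,"wx":0,"wy":0,"wz":0,"claw":255},{"x":0,"y":0,"z":0,"wx":0,"wy":0,"wz":0,"claw":255}]' 50
```

```text
clock: 8.6
tool_pos: [0.5671, 0.1313, 0.082]
orientation: [-0.255, 3.13, -0.0]
ft_force: [0.2, -0.2, 0.2]
grip_width: 0.0452
clock: 9.2
tool_pos: [0.5666, 0.1382, 0.0833]
orientation: [-0.263, 3.128, 0.011]
ft_force: [-2.5, 10.0, 3.2]
grip_width: 0.0133
```

```bash
python3 -m inch '[{"x":0,"y":0,"z":0,"wx":0,"wy":0,"wz":0,"claw":255},{"x":0,"y":0,"z":0,"wx":0,"wy":0,"wz":0,"claw":255},{"x":0,"y":0,"z":0,"wx":0,"wy":0,"wz":0,"claw":255}]' 50
python3 -m inch '[{"x":0,"y":0,"z":-0.03,"wx":0,"wy":0,"wz":0,"claw":255},{"x":0,"y":0,"z":-0.06,"wx":0,"wy":0,"wz":0,"claw":255},{"x":0,"y":0,"z":-0.1,"wx":0,"wy":0,"wz":0,"claw":255},{"x":0,"y":0,"z":-0.1,"wx":0,"wy":0,"wz":0,"claw":255}]' 50
```

```text
clock: 9.5
tool_pos: [0.5667, 0.1382, 0.0833]
orientation: [-0.263, 3.128, 0.011]
ft_force: [-3.0, 10.0, 3.7]
grip_width: 0.0132
clock: 9.9
tool_pos: [0.5674, 0.1383, 0.0857]
orientation: [-0.264, 3.126, 0.01]
ft_force: [4.0, 11.3, -8.5]
grip_width: 0.013
```

```bash
python3 -m inch '[{"x":0,"y":0.08,"z":0,"wx":0,"wy":0,"wz":0,"claw":255},{"x":0,"y":0.16,"z":0,"wx":0,"wy":0,"wz":0,"claw":255},{"x":0,"y":0.16,"z":0,"wx":0,"wy":0,"wz":0,"claw":255},{"x":0,"y":0.16,"z":0,"wx":0,"wy":0,"wz":0,"claw":255}]' 50
python3 -m inch '[{"x":0,"y":0,"z":-0.03,"wx":0,"wy":0,"wz":0,"claw":255},{"x":0,"y":0,"z":-0.06,"wx":0,"wy":0,"wz":0,"claw":255},{"x":0,"y":0,"z":-0.06,"wx":0,"wy":0,"wz":0,"claw":255}]' 50
```

```text
clock: 10.3
tool_pos: [0.5672, 0.1385, 0.0855]
orientation: [-0.258, 3.127, -0.0]
ft_force: [6.0, 1.1, -8.0]
grip_width: 0.0128
clock: 10.6
tool_pos: [0.568, 0.1386, 0.0877]
orientation: [-0.257, 3.125, 0.0]
ft_force: [9.4, 1.2, -11.4]
grip_width: 0.0131
```

```bash
cat >> h.py <<'E'
YAW=np.radians(9.8); CTR=np.array([.567,.164,0])
def cover_pose(a,tilt=None,off=np.zeros(3)):
    "TCP world pose for handle grasp at cover angle a; off=grasp offset in handle axes (x,y,z)"
    tilt=a if tilt is None else tilt
    p=np.array([.0825,-.025,.068])+Ro.from_euler('y',a).apply(np.array([-.087,0,.029])+off)
    R=down(YAW,tilt); g=CTR+Ro.from_euler('z',YAW).apply(p)
    return g+R.apply([0,0,.0187]),R
E
python3 - <<'E'
from h import *
from plant import arm
st=arm.state(); print(cover_pose(0)[0],Ro.from_rotvec(st["orientation"]).as_matrix()[:,2])
off=np.array([0,0,.0833-.0783])
for a in(.03,.05,.08,.12): print(a,cover_pose(a,off=off)[0].round(4),rel(*cover_pose(a,off=off),st))
E
```

```text
[0.5668209  0.13859886 0.0783    ] [ 5.62757481e-03  5.36700099e-04 -9.99984021e-01]
0.03 [0.5673 0.1387 0.0859] (array([0.017, 0.004, 0.046]), array([-0.004,  0.408, -0.079]))
0.05 [0.5677 0.1387 0.0876] (array([0.008, 0.004, 0.002]), array([-0.003,  0.638, -0.079]))
0.08 [0.5683 0.1389 0.0902] (array([-0.008,  0.004, -0.062]), array([-0.002,  0.981, -0.079]))
0.12 [0.5692 0.139  0.0936] (array([-0.033,  0.004, -0.147]), array([ 0.   ,  1.44 , -0.079]))
```

```bash
python3 -m inch '[{"x":0,"y":0,"z":0,"wx":0,"wy":0.3,"wz":0,"claw":255},{"x":0,"y":0,"z":0,"wx":0,"wy":0.64,"wz":0,"claw":255},{"x":0,"y":0,"z":0,"wx":0,"wy":0.64,"wz":0,"claw":255}]' 50
python3 -m inch '[{"x":-0.01,"y":0,"z":-0.03,"wx":0,"wy":0.17,"wz":0,"claw":255},{"x":-0.02,"y":0,"z":-0.06,"wx":0,"wy":0.34,"wz":0,"claw":255},{"x":-0.02,"y":0,"z":-0.06,"wx":0,"wy":0.34,"wz":0,"claw":255}]' 50
```

```text
clock: 10.9
tool_pos: [0.5674, 0.1385, 0.0888]
orientation: [0.253, -3.079, 0.007]
ft_force: [2.1, 0.5, 0.5]
grip_width: 0.0132
clock: 11.2
tool_pos: [0.5667, 0.1384, 0.0893]
orientation: [0.25, -3.046, 0.011]
ft_force: [4.3, 0.8, -9.9]
grip_width: 0.013
```

The cover rose about 5–6 mm and stopped hard, with the force jumping to 10 N for half a millimetre. The bolt holds it, so I'll lower the cover and let go.

```bash
python3 -m inch '[{"x":0.01,"y":0,"z":0.08,"wx":0,"wy":-0.4,"wz":0,"claw":255},{"x":0.02,"y":0,"z":0.15,"wx":0,"wy":-0.9,"wz":0,"claw":255},{"x":0.02,"y":0,"z":0.18,"wx":0,"wy":-1,"wz":0,"claw":255},{"x":0.02,"y":0,"z":0.18,"wx":0,"wy":-1,"wz":0,"claw":255},{"x":0.02,"y":0,"z":0.18,"wx":0,"wy":-1,"wz":0,"claw":120},{"x":0.02,"y":0,"z":0.18,"wx":0,"wy":-1,"wz":0,"claw":120},{"x":0.02,"y":0,"z":0.18,"wx":0,"wy":-1,"wz":0,"claw":120},{"x":0.02,"y":0,"z":0.18,"wx":0,"wy":-1,"wz":0,"claw":120},{"x":0.02,"y":0,"z":-0.8,"wx":0,"wy":-1,"wz":0,"claw":120},{"x":0.02,"y":0,"z":-1.8,"wx":0,"wy":-1,"wz":0,"claw":120},{"x":0.02,"y":0,"z":-2.5,"wx":0,"wy":-1,"wz":0,"claw":120},{"x":0.02,"y":0,"z":-2.5,"wx":0,"wy":-1,"wz":0,"claw":120}]' 50
python3 look.py w5
python3 - <<'E'
from h import *
from plant import arm
c=load("w5"); im=c["img"].astype(int); B,G,R=im[...,0],im[...,1],im[...,2]
k=((R>150)&(R-B>90)).astype(np.uint8); n,l,s,ce=cv2.connectedComponentsWithStats(k); print([(s[i].tolist(),ce[i].round(1).tolist()) for i in range(1,n) if s[i][4]>40])
f=lambda p:CTR+Ro.from_euler('z',YAW).apply(p)
for x in(-.0485,-.0545,-.0605,-.0725): print(x,f([x,.03,.114]).round(4),proj(c,[f([x,.03,.114]),f([x,.03,.082])]).round(1).tolist())
st=arm.state(); print(st["ft_force"],st["tool_pos"])
E
```

```text
clock: 12.4
tool_pos: [0.5771, 0.1402, 0.195]
orientation: [-0.255, 3.121, 0.004]
ft_force: [0.6, 0.1, 0.5]
grip_width: 0.045
[([505, 93, 7, 10, 56], [508.6, 97.8]), ([320, 111, 20, 21, 315], [329.7, 121.2])]
-0.0485 [0.5141 0.1853 0.114 ] [[330.2, 131.7], [321.6, 126.5]]
-0.0545 [0.5082 0.1843 0.114 ] [[330.7, 123.8], [322.0, 119.5]]
-0.0605 [0.5023 0.1833 0.114 ] [[331.2, 115.8], [322.4, 112.4]]
-0.0725 [0.4905 0.1812 0.114 ] [[332.3, 99.3], [323.2, 97.9]]
[-0.24305971 -0.34377327 -0.34770753] [0.57550376 0.13990778 0.19224927]
```

View pics/w5.png

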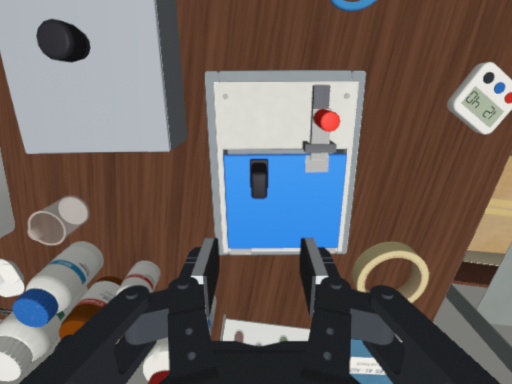

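The red knob is at about (330,120), so the bolt sits at box x ≈ −0.055, around 6 mm back and still overlapping. The cover is shut.

```bash
python3 - <<'E'
from h import *
from plant import arm
st=arm.state(); print(st["tool_pos"])
print(rel((.5077,.1842,.091),down(YAW),st))
E
```

```text
[0.57550376 0.13990778 0.19224927]
(array([1.508, 1.365, 2.523]), array([ 0.011,  0.069, -0.091]))
```

```bash
python3 -m inch '[{"x":1.3,"y":1.35,"z":0,"wx":0,"wy":0,"wz":0,"claw":120},{"x":1.3,"y":1.35,"z":0,"wx":0,"wy":0,"wz":0,"claw":120},{"x":1.3,"y":1.35,"z":0.5,"wx":0,"wy":0,"wz":0,"claw":120},{"x":1.3,"y":1.35,"z":1,"wx":0,"wy":0,"wz":0,"claw":120},{"x":1.3,"y":1.35,"z":1,"wx":0,"wy":0,"wz":0,"claw":120},{"x":1.3,"y":1.35,"z":1,"wx":0,"wy":0,"wz":0,"claw":120},{"x":1.3,"y":1.35,"z":1,"wx":0,"wy":0,"wz":0,"claw":120}]' 50
python3 - <<'E'
from h import *
from plant import arm
st=arm.state(); print(st["tool_pos"])
print(rel((.5077,.1842,.091),down(YAW),st))
E
```

```text
clock: 13.15
tool_pos: [0.5146, 0.1844, 0.1503]
orientation: [-0.255, 3.129, 0.001]
ft_force: [0.3, -0.5, -0.3]
grip_width: 0.0453
[0.51459318 0.18435605 0.15025392]
(array([0.174, 0.024, 1.481]), array([ 0.002,  0.027, -0.095]))
```

```bash
python3 -m inch '[{"x":0.17,"y":0.02,"z":0.4,"wx":0,"wy":0,"wz":-0.1,"claw":120},{"x":0.17,"y":0.02,"z":0.9,"wx":0,"wy":0,"wz":-0.1,"claw":120},{"x":0.17,"y":0.02,"z":1.3,"wx":0,"wy":0,"wz":-0.1,"claw":120},{"x":0.17,"y":0.02,"z":1.45,"wx":0,"wy":0,"wz":-0.1,"claw":120},{"x":0.17,"y":0.02,"z":1.45,"wx":0,"wy":0,"wz":-0.1,"claw":120},{"x":0.17,"y":0.02,"z":1.45,"wx":0,"wy":0,"wz":-0.1,"claw":255},{"x":0.17,"y":0.02,"z":1.45,"wx":0,"wy":0,"wz":-0.1,"claw":255},{"x":0.17,"y":0.02,"z":1.45,"wx":0,"wy":0,"wz":-0.1,"claw":255},{"x":0.17,"y":0.02,"z":1.45,"wx":0,"wy":0,"wz":-0.1,"claw":255},{"x":0.17,"y":0.02,"z":1.45,"wx":0,"wy":0,"wz":-0.1,"claw":255},{"x":0.17,"y":0.02,"z":1.45,"wx":0,"wy":0,"wz":-0.1,"claw":255}]' 40
```

```text
clock: 14.25
tool_pos: [0.5083, 0.1842, 0.0929]
orientation: [-0.269, 3.126, 0.001]
ft_force: [-0.8, -1.7, 6.4]
grip_width: 0.0143
```

```bash
python3 -m inch '[{"x":0.08,"y":0,"z":0,"wx":0,"wy":0,"wz":0,"claw":255},{"x":0.16,"y":0,"z":0,"wx":0,"wy":0,"wz":0,"claw":255},{"x":0.24,"y":0,"z":0,"wx":0,"wy":0,"wz":0,"claw":255},{"x":0.32,"y":0,"z":0,"wx":0,"wy":0,"wz":0,"claw":255},{"x":0.4,"y":0,"z":0,"wx":0,"wy":0,"wz":0,"claw":255},{"x":0.44,"y":0,"z":0,"wx":0,"wy":0,"wz":0,"claw":255},{"x":0.44,"y":0,"z":0,"wx":0,"wy":0,"wz":0,"claw":255},{"x":0.44,"y":0,"z":0,"wx":0,"wy":0,"wz":0,"claw":255}]' 40
```

```text
clock: 15.05
tool_pos: [0.4931, 0.1816, 0.0929]
orientation: [-0.269, 3.121, 0.002]
ft_force: [7.6, -0.4, 1.6]
grip_width: 0.014
```

```bash
python3 -m inch '[{"x":-0.05,"y":0,"z":0,"wx":0,"wy":0,"wz":0,"claw":120},{"x":-0.05,"y":0,"z":0,"wx":0,"wy":0,"wz":0,"claw":120},{"x":-0.05,"y":0,"z":0,"wx":0,"wy":0,"wz":0,"claw":120},{"x":-0.05,"y":0,"z":0,"wx":0,"wy":0,"wz":0,"claw":120},{"x":-0.05,"y":0,"z":-0.6,"wx":0,"wy":0,"wz":0,"claw":120},{"x":-0.05,"y":0,"z":-1.5,"wx":0,"wy":0,"wz":0,"claw":120},{"x":-0.05,"y":0,"z":-2.3,"wx":0,"wy":0,"wz":0,"claw":120},{"x":-1.7,"y":-1.4,"z":-2.3,"wx":0,"wy":0,"wz":0,"claw":120},{"x":-1.7,"y":-1.4,"z":-2.3,"wx":0,"wy":0,"wz":0,"claw":120},{"x":-1.7,"y":-1.4,"z":-2.3,"wx":0,"wy":0,"wz":0,"claw":120},{"x":-1.7,"y":-1.4,"z":-2.3,"wx":0,"wy":0,"wz":0,"claw":120},{"x":-1.7,"y":-1.4,"z":-2.3,"wx":0,"wy":0,"wz":0,"claw":120}]' 40
python3 look.py w6
python3 - <<'E'
from h import *
from plant import arm
c=load("w6"); im=c["img"].astype(int); B,G,R=im[...,0],im[...,1],im[...,2]
k=((R>150)&(R-B>90)).astype(np.uint8); n,l,s,ce=cv2.connectedComponentsWithStats(k); print([(s[i].tolist(),ce[i].round(1).tolist()) for i in range(1,n) if s[i][4]>40])
f=lambda p:CTR+Ro.from_euler('z',YAW).apply(p)
for x in(-.0485,-.0565,-.0725): print(x,proj(c,[f([x,.03,.114]),f([x,.03,.082])]).round(1).tolist())
st=arm.state(); print(st["ft_force"],st["tool_pos"],st["joints"].round(2)); print(rel(*cover_pose(0,off=np.array([0,0,.003])),st))
E
```

```text
clock: 16.25
tool_pos: [0.5654, 0.1385, 0.1832]
orientation: [-0.272, 3.13, 0.001]
ft_force: [-0.9, 1.0, -1.3]
grip_width: 0.045
[([324, 109, 21, 22, 345], [334.0, 119.7])]
-0.0485 [[332.7, 151.5], [323.6, 144.1]]
-0.0565 [[333.6, 140.8], [324.3, 134.6]]
-0.0725 [[335.4, 118.7], [325.6, 115.2]]
[ 0.14158169 -0.34142575  0.87482359] [0.5653469  0.13878277 0.18338398] [-0.55  0.21  0.3   1.7  -0.06  1.24  1.51]
(array([-0.034, -0.013,  2.552]), array([0.008, 0.007, 0.032]))
```

View pics/w6.png

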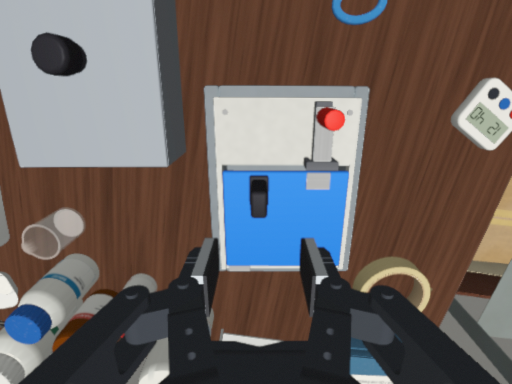

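The bolt is fully back: the knob is at (333,119), matching −72.5 mm (335,119). The small grey plate at (318,181) belongs to the cover. Now I'll grip the handle again.

```bash
python3 -m inch '[{"x":-0.03,"y":-0.01,"z":0.8,"wx":0,"wy":0,"wz":0,"claw":120},{"x":-0.03,"y":-0.01,"z":1.6,"wx":0,"wy":0,"wz":0,"claw":120},{"x":-0.03,"y":-0.01,"z":2.2,"wx":0,"wy":0,"wz":0,"claw":120},{"x":-0.03,"y":-0.01,"z":2.5,"wx":0,"wy":0,"wz":0,"claw":120},{"x":-0.03,"y":-0.01,"z":2.55,"wx":0,"wy":0,"wz":0,"claw":120},{"x":-0.03,"y":-0.01,"z":2.55,"wx":0,"wy":0,"wz":0,"claw":120},{"x":-0.03,"y":-0.01,"z":2.55,"wx":0,"wy":0,"wz":0,"claw":255},{"x":-0.03,"y":-0.01,"z":2.55,"wx":0,"wy":0,"wz":0,"claw":255},{"x":-0.03,"y":-0.01,"z":2.55,"wx":0,"wy":0,"wz":0,"claw":255},{"x":-0.03,"y":-0.01,"z":2.55,"wx":0,"wy":0,"wz":0,"claw":255},{"x":-0.03,"y":-0.01,"z":2.55,"wx":0,"wy":0,"wz":0,"claw":255},{"x":-0.03,"y":-0.01,"z":2.55,"wx":0,"wy":0,"wz":0,"claw":255}]' 60
python3 - <<'E'
from h import *
from plant import arm
st=arm.state(); R0=Ro.from_rotvec(st["orientation"])
# arc relative to the real grip: rotate current pose about the hinge axis
ax=Ro.from_euler('z',YAW).apply([0,1,0]); H=CTR+Ro.from_euler('z',YAW).apply([.0825,0,.068])
for a in np.arange(.05,1.01,.05):
    Q=Ro.from_rotvec(ax*a); p=H+Q.apply(st["tool_pos"]-H); s,w=rel(p,Q*R0,st); print(round(a,2),s.round(2),w.round(2))
E
```

```text
clock: 17.5
tool_pos: [0.5687, 0.1386, 0.0833]
orientation: [-0.27, 3.126, 0.003]
ft_force: [-1.7, 3.1, 6.4]
grip_width: 0.0127
0.05 [-0.02  0.   -0.11] [-0.    0.57  0.  ]
0.1 [-0.05  0.   -0.21] [-0.    1.15  0.  ]
0.15 [-0.08  0.   -0.31] [-0.    1.72  0.  ]
0.2 [-0.12  0.   -0.42] [-0.    2.29  0.  ]
0.25 [-0.16  0.   -0.51] [-0.    2.86  0.  ]
0.3 [-0.21  0.   -0.61] [-0.    3.44  0.  ]
0.35 [-0.26  0.   -0.71] [-0.01  4.01  0.01]
0.4 [-0.32  0.   -0.8 ] [-0.01  4.58  0.01]
0.45 [-0.38  0.   -0.89] [-0.01  5.16  0.01]
0.5 [-0.45  0.   -0.97] [-0.01  5.73  0.01]
0.55 [-0.52  0.   -1.06] [-0.01  6.3   0.01]
0.6 [-0.59  0.   -1.13] [-0.01  6.88  0.01]
0.65 [-0.67  0.   -1.21] [-0.01  7.45  0.01]
0.7 [-0.75  0.   -1.28] [-0.01  8.02  0.01]
0.75 [-0.84  0.   -1.35] [-0.01  8.59  0.01]
0.8 [-0.93  0.   -1.41] [-0.01  9.17  0.01]
0.85 [-1.02  0.   -1.47] [-0.01  9.74  0.02]
0.9 [-1.11  0.   -1.52] [-1.000e-02  1.031e+01  2.000e-02]
0.95 [-1.21  0.   -1.57] [-0.02 10.89  0.02]
1.0 [-1.31  0.   -1.61] [-0.02 11.46  0.02]
```

```bash
python3 -m inch '[{"x":-0.02,"y":0,"z":-0.11,"wx":0,"wy":0.57,"wz":0,"claw":255},{"x":-0.05,"y":0,"z":-0.21,"wx":0,"wy":1.15,"wz":0,"claw":255},{"x":-0.08,"y":0,"z":-0.31,"wx":0,"wy":1.72,"wz":0,"claw":255},{"x":-0.12,"y":0,"z":-0.42,"wx":0,"wy":2.3,"wz":0,"claw":255},{"x":-0.16,"y":0,"z":-0.51,"wx":0,"wy":2.86,"wz":0,"claw":255},{"x":-0.21,"y":0,"z":-0.61,"wx":0,"wy":3.44,"wz":0,"claw":255},{"x":-0.21,"y":0,"z":-0.61,"wx":0,"wy":3.44,"wz":0,"claw":255},{"x":-0.21,"y":0,"z":-0.61,"wx":0,"wy":3.44,"wz":0,"claw":255}]' 60
cat > chk.py <<'E'
from h import *
from plant import arm
st=arm.state(); R=Ro.from_rotvec(st["orientation"]).as_matrix(); b=Ro.from_euler('z',-YAW)
z=b.apply(R[:,2]); tilt=np.arctan2(-z[0],-z[2])
g=b.apply(st["tool_pos"]-.0187*R[:,2]-CTR)-[.0825,0,.068]
print("tilt",tilt,"angle from grasp pt",np.arctan2(g[2],-g[0])-np.arctan2(.032,.087),"r",np.hypot(g[0],g[2]),"y",g[1],st["joints"].round(2),"F",st["ft_force"].round(1),st["grip_width"])
R0=Ro.from_rotvec(st["orientation"]); ax=Ro.from_euler('z',YAW).apply([0,1,0]); H=CTR+Ro.from_euler('z',YAW).apply([.0825,0,.068])
for a in np.arange(.05,.5,.05):
    Q=Ro.from_rotvec(ax*a); s,w=rel(H+Q.apply(st["tool_pos"]-H),Q*R0,st); print(round(a,2),s.round(2),w.round(2))
E
python3 chk.py
```

```text
clock: 18.3
tool_pos: [0.5766, 0.1399, 0.1078]
orientation: [0.245, -2.834, 0.035]
ft_force: [-2.5, 2.9, 7.6]
grip_width: 0.013
tilt 0.2977920144768777 angle from grasp pt 0.3250705834121169 r 0.09195123773210263 y -0.025369867973376724 [-0.48  0.52  0.29  1.48 -0.15  1.46  1.58] F [-2.5  2.9  7.6] 0.013001431511343779
0.05 [-0.02  0.   -0.11] [-0.    0.57  0.  ]
0.1 [-0.05  0.   -0.21] [-0.    1.15  0.  ]
0.15 [-0.08  0.   -0.32] [-0.    1.72  0.  ]
0.2 [-0.12  0.   -0.42] [-0.    2.29  0.  ]
0.25 [-0.16  0.   -0.52] [-0.    2.86  0.  ]
0.3 [-0.21  0.   -0.61] [-0.01  3.44  0.  ]
0.35 [-0.26  0.   -0.71] [-0.01  4.01  0.  ]
0.4 [-0.32  0.   -0.8 ] [-0.01  4.58  0.  ]
0.45 [-0.38  0.   -0.89] [-0.01  5.16  0.  ]
```

```bash
python3 -m inch '[{"x":-0.02,"y":0,"z":-0.11,"wx":0,"wy":0.57,"wz":0,"claw":255},{"x":-0.05,"y":0,"z":-0.21,"wx":0,"wy":1.15,"wz":0,"claw":255},{"x":-0.08,"y":0,"z":-0.32,"wx":0,"wy":1.72,"wz":0,"claw":255},{"x":-0.12,"y":0,"z":-0.42,"wx":0,"wy":2.3,"wz":0,"claw":255},{"x":-0.16,"y":0,"z":-0.52,"wx":0,"wy":2.86,"wz":0,"claw":255},{"x":-0.21,"y":0,"z":-0.61,"wx":0,"wy":3.44,"wz":0,"claw":255},{"x":-0.21,"y":0,"z":-0.61,"wx":0,"wy":3.44,"wz":0,"claw":255},{"x":-0.21,"y":0,"z":-0.61,"wx":0,"wy":3.44,"wz":0,"claw":255}]' 60
python3 chk.py
python3 - <<'E'
from plant import arm
import cv2
cv2.imwrite("pics/s7.png",arm.capture("scene")["img"])
E
```

```text
clock: 19.1
tool_pos: [0.5913, 0.1425, 0.1289]
orientation: [0.22, -2.535, 0.066]
ft_force: [-2.1, 2.5, 7.4]
grip_width: 0.0129
tilt 0.5986379740474369 angle from grasp pt 0.6233433023057365 r 0.09214298462909046 y -0.0253696543999516 [-0.41  0.78  0.28  1.14 -0.19  1.85  1.6 ] F [-2.1  2.5  7.4] 0.012911259330852975
0.05 [-0.02  0.   -0.11] [-0.    0.57  0.  ]
0.1 [-0.05 -0.   -0.21] [-0.    1.15  0.  ]
0.15 [-0.08 -0.   -0.32] [-0.    1.72  0.  ]
0.2 [-0.12 -0.   -0.42] [-0.    2.29  0.  ]
0.25 [-0.16 -0.   -0.52] [-0.01  2.86  0.  ]
0.3 [-0.21 -0.   -0.62] [-0.01  3.44  0.  ]
0.35 [-0.26 -0.   -0.71] [-0.01  4.01  0.  ]
0.4 [-0.32 -0.   -0.8 ] [-0.01  4.58  0.  ]
0.45 [-0.38 -0.   -0.89] [-0.01  5.16  0.  ]
```

View pics/s7.png

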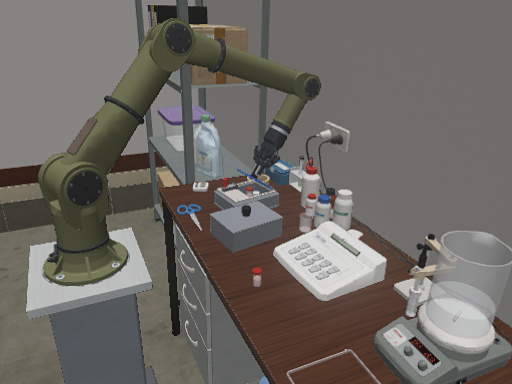

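The scene view shows the cover partly raised by the handle and the lid standing on the bench, with the bystanders where they were. J6 is nearing its limit, so for the rest I'll tilt less and let the handle pivot a little in the pads.

```bash
cat > arc.py <<'E'
from h import *
from plant import arm
st=arm.state(); R0=Ro.from_rotvec(st["orientation"]); g0=st["tool_pos"]-R0.apply([0,0,.0187])
ax=Ro.from_euler('z',YAW).apply([0,1,0]); H=CTR+Ro.from_euler('z',YAW).apply([.0825,0,.068])
for a,t in [(.05,.03),(.1,.05),(.15,.08),(.2,.1),(.25,.12),(.3,.13),(.35,.14)]:
    R=Ro.from_rotvec(ax*t)*R0; g=H+Ro.from_rotvec(ax*a).apply(g0-H); s,w=rel(g+R.apply([0,0,.0187]),R,st); print(a,t,s.round(2),w.round(2))
E
python3 arc.py
```

```text
0.05 0.03 [-0.03 -0.   -0.11] [-0.    0.34  0.  ]
0.1 0.05 [-0.07 -0.   -0.21] [-0.    0.57  0.  ]
0.15 0.08 [-0.11 -0.   -0.31] [-0.    0.92  0.  ]
0.2 0.1 [-0.16 -0.   -0.41] [-0.    1.15  0.  ]
0.25 0.12 [-0.22 -0.   -0.51] [-0.    1.38  0.  ]
0.3 0.13 [-0.29 -0.   -0.6 ] [-0.    1.49  0.  ]
0.35 0.14 [-0.36 -0.   -0.69] [-0.   1.6  0. ]
```

```bash
python3 -m inch '[{"x":-0.03,"y":0,"z":-0.11,"wx":0,"wy":0.34,"wz":0,"claw":255},{"x":-0.07,"y":0,"z":-0.21,"wx":0,"wy":0.57,"wz":0,"claw":255},{"x":-0.11,"y":0,"z":-0.31,"wx":0,"wy":0.92,"wz":0,"claw":255},{"x":-0.16,"y":0,"z":-0.41,"wx":0,"wy":1.15,"wz":0,"claw":255},{"x":-0.16,"y":0,"z":-0.41,"wx":0,"wy":1.15,"wz":0,"claw":255},{"x":-0.16,"y":0,"z":-0.41,"wx":0,"wy":1.15,"wz":0,"claw":255}]' 50
python3 chk.py | head -1; python3 arc.py
```

```text
clock: 19.75
tool_pos: [0.6025, 0.1444, 0.1374]
orientation: [0.21, -2.425, 0.076]
ft_force: [-8.8, 0.5, 2.7]
grip_width: 0.0126
tilt 0.7089012336200896 angle from grasp pt 0.7848624965609547 r 0.0921383836032481 y -0.02537619435714599 [-0.38  0.89  0.27  0.98 -0.2   2.01  1.6 ] F [-8.8  0.5  2.7] 0.012557840399866934
0.05 0.03 [-0.04 -0.   -0.1 ] [-0.    0.34  0.  ]
0.1 0.05 [-0.08 -0.   -0.2 ] [-0.    0.57  0.  ]
0.15 0.08 [-0.13 -0.   -0.3 ] [-0.    0.92  0.  ]
0.2 0.1 [-0.18 -0.   -0.4 ] [-0.    1.15  0.  ]
0.25 0.12 [-0.25 -0.   -0.49] [-0.    1.38  0.  ]
0.3 0.13 [-0.32 -0.   -0.58] [-0.    1.49  0.  ]
0.35 0.14 [-0.39 -0.   -0.66] [-0.   1.6  0. ]
```

```bash
sed -i 's/for a,t in .*:/for a,t in [(.05,-.02),(.1,-.04),(.15,-.06),(.2,-.08),(.25,-.1)]:/' arc.py; python3 arc.py
```

```text
0.05 -0.02 [-0.06 -0.   -0.1 ] [ 0.   -0.23 -0.  ]
0.1 -0.04 [-0.12 -0.   -0.2 ] [ 0.   -0.46 -0.  ]
0.15 -0.06 [-0.2 -0.  -0.3] [ 0.   -0.69 -0.  ]
0.2 -0.08 [-0.27 -0.   -0.4 ] [ 0.   -0.92 -0.  ]
0.25 -0.1 [-0.35 -0.   -0.49] [ 0.   -1.15 -0.  ]
```

```bash
python3 -m inch '[{"x":-0.06,"y":0,"z":-0.1,"wx":0,"wy":-0.23,"wz":0,"claw":255},{"x":-0.06,"y":0,"z":-0.1,"wx":0,"wy":-0.23,"wz":0,"claw":255},{"x":-0.12,"y":0,"z":-0.2,"wx":0,"wy":-0.46,"wz":0,"claw":255},{"x":-0.12,"y":0,"z":-0.2,"wx":0,"wy":-0.46,"wz":0,"claw":255},{"x":-0.2,"y":0,"z":-0.3,"wx":0,"wy":-0.69,"wz":0,"claw":255},{"x":-0.2,"y":0,"z":-0.3,"wx":0,"wy":-0.69,"wz":0,"claw":255},{"x":-0.27,"y":0,"z":-0.4,"wx":0,"wy":-0.92,"wz":0,"claw":255},{"x":-0.27,"y":0,"z":-0.4,"wx":0,"wy":-0.92,"wz":0,"claw":255},{"x":-0.27,"y":0,"z":-0.4,"wx":0,"wy":-0.92,"wz":0,"claw":255}]' 35
python3 chk.py | head -1; python3 look.py w8
python3 - <<'E'
from plant import arm
import cv2,numpy as np
a=arm.capture("top")["img"][90:290,100:370]; b=cv2.imread("pics/w8.png")
a=cv2.resize(a,(518,384)); cv2.imwrite("pics/c8.png",cv2.resize(np.hstack([a,b]),(800,298)))
E
```

```text
clock: 20.65
tool_pos: [0.6218, 0.1477, 0.1415]
orientation: [0.217, -2.509, 0.068]
ft_force: [-5.1, 1.5, -0.6]
grip_width: 0.0127
tilt 0.6244882441840397 angle from grasp pt 0.9925919299655752 r 0.09095425497281365 y -0.02535494235442207 [-0.39  0.86  0.28  0.98 -0.2   1.95  1.59] F [-5.1  1.5 -0.6] 0.01265949713288865
```

View pics/c8.png

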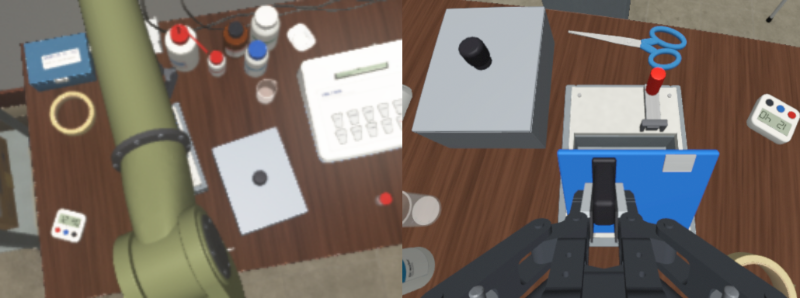

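The handle is gripped with the cover well open, the bolt is back, the lid stands on the bench, and the timer, beaker and vial have not moved. I'll firm the grip, cross-check the angle from the cover's front edge, and hand in.

```bash
python3 -m inch '[{"x":0,"y":0,"z":0,"wx":0,"wy":0,"wz":0,"claw":255},{"x":0,"y":0,"z":0,"wx":0,"wy":0,"wz":0,"claw":255},{"x":0,"y":0,"z":0,"wx":0,"wy":0,"wz":0,"claw":255},{"x":0,"y":0,"z":0,"wx":0,"wy":0,"wz":0,"claw":255},{"x":0,"y":0,"z":0,"wx":0,"wy":0,"wz":0,"claw":255},{"x":0,"y":0,"z":0,"wx":0,"wy":0,"wz":0,"claw":255}]' 60
python3 look.py w9; python3 chk.py | head -1
python3 - <<'E'
from h import *
c=load("w9"); im=c["img"].astype(int); m=((im[...,0]>130)&(im[...,0]-im[...,2]>90))
y,x=np.nonzero(m[:320,190:430]); x=x+190
top=y.min(); print("blue top row",top,"x range there",[(r,x[y==r].min(),x[y==r].max()) for r in (top+3,top+8)])
for a in(.7,.8,.9,1.,1.1):
    q=[np.array([.0825,s*.059,.068])+Ro.from_euler('y',a).apply([-.105,0,.003]) for s in(-1,1)]
    print(a,proj(c,CTR+Ro.from_euler('z',YAW).apply(q)).round(0).tolist())
E
```

```text
clock: 21.35
tool_pos: [0.6218, 0.1478, 0.1415]
orientation: [0.217, -2.509, 0.068]
ft_force: [-5.7, 1.8, -1.8]
grip_width: 0.0131
tilt 0.6245319200568592 angle from grasp pt 0.9928289260606662 r 0.09097448249260225 y -0.02532825443765192 [-0.39  0.86  0.28  0.98 -0.2   1.95  1.59] F [-5.5  1.9 -0.8] 0.01314680735051116
blue top row 34 x range there [(np.int64(37), np.int64(321), np.int64(348)), (np.int64(42), np.int64(319), np.int64(356))]
0.7 [[205.0, 174.0], [393.0, 174.0]]
0.8 [[202.0, 181.0], [400.0, 181.0]]
0.9 [[199.0, 191.0], [407.0, 191.0]]
1.0 [[196.0, 204.0], [415.0, 203.0]]
1.1 [[193.0, 219.0], [423.0, 218.0]]
```

```bash
python3 -c "
from plant import arm
arm.hand_in(); print(arm.state()['clock'])"
```

```text
the job is handed in; nothing more can be done
the job is handed in; nothing more can be done
```

The job is done and handed in at about 21.4 s; no verdict was reported.

- **Lid:** I lifted it off by its knob and set it upright on the bench to the right of the box, then let go. Later pictures show it standing there.
- **Tug:** The cover rose about 5–6 mm and stopped hard at roughly 10 N, so the bolt was holding it. I lowered the cover and released it without forcing.
- **Bolt:** I pulled it back by the red knob to its stop. The picture puts the knob at about −72 mm; the tool's own position, about −70 mm, reads slightly less. Either way the tip is well clear of the cover's edge.
- **Cover:** I swung it open and am still holding it by the handle at 60 N, steady over the last 0.6 s.

**Last checks:**
- **Cover angle:** the hand position gives about 0.97–0.99 rad and the cover's front edge in the picture gives about 0.90 rad. Both are above the half-way 0.785 rad. The gap is likely because I let the handle pivot about 0.3 rad in the pads, as joint 6 was near its limit.
- **Failed check:** my automatic reading of the front edge picked up the blue scissors, so I read the edge from the viewed picture instead.
- **Forces:** the readings printed after each move were all under about 13 N, but I did not see the peaks in between. One came from a sideways offset of about 7 mm at the first handle grip (10 N), which I relieved before finishing the tug.
- **Bystanders:** the timer, beaker and vial look unmoved in the last pictures.

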